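# Roll the knurled wheel to set the gauge gap

### The job

Set the gap of the setting gauge: with a fingertip on top of the knurled wheel, roll it to the left in as many strokes as it takes, until the sliding jaw's pointer blade stands in line with the mark blade on the index clip. Turn the wheel only: do not touch the jaw or the index clip, and leave the pot, marker, block and tape reel alone. Then take the finger off the wheel.

Things in the scene. Friction and masses are not known exactly. Their poses are not given: they have to be found in the camera images.
- setting_gauge: Gauge screwed to the bench. Fixed aluminium base plate 100 x 240 x 12 mm; above it, on springs and four posts, a floating head carries a knurled wheel at its right end, a sliding jaw in the middle and, left of it, a steel anvil block (36 x 22 mm, top at 82 mm). Origin: centre of the base's underside. x points away from the robot, y left along the jaw's travel, z up (the world's at yaw 0).
- knurled_wheel: Knurled steel wheel, 64 mm diameter, 22 mm wide, upright, axle along the gauge's x. Origin: its centre, at x 0, y -72, z 72 mm in the gauge's frame; its axes turn with it. Rolling its top left (+y of the gauge) drives the jaw left, 1 mm per 4 mm of rim (8 mm per rad); rolling right drives it back. Needs about 1.5 N at the rim, stays where left. Starts at its right stop, can turn 5.6 rad.
- wheel_top (a point): Highest point of the wheel at mid-width, 104 mm above the bench when unpressed. Axes as the gauge's; does not turn, but sinks with the head. The wheel stands between two grey cheeks of the head (58 mm long in y, outer faces 27 mm to either side of its mid-plane, tops 90 mm above the bench), which leave its top 14 mm bare.
- head (a joint): How far the sprung head, with wheel, jaw and clip, is pressed down, in m: 0 at rest, 0.006 at the stop. A push of 2.6 N starts it down and each mm takes 1.3 N more (3 to 5 mm down: about 6 to 9 N); at the stop it is solid. It springs back when let go.
- jaw: Sliding steel jaw block, 36 x 22 x 30 mm (x, y, z), top 78.5 mm above the bench, moved along the gauge's y by the wheel. Origin: centre of its underside, at y = 0 in the gauge's frame at the start, when the gap from its left face to the anvil is 50 mm. It can travel 45 mm to the left.
- jaw_pointer (a point): End of the top edge of the jaw's pointer blade, a steel blade 4 mm wide sticking out of the jaw's side nearest the robot; the point is on the blade's mid-line, 57.5 mm above the bench, 31 mm from the jaw's centre towards the robot. Axes as the gauge's.
- index_clip: Small dark steel clip, 12 x 14 mm, on the rail along the robot's side of the head, 12 to 38 mm to the left of the jaw's pointer at the start; it carries the mark blade. Origin: centre of its underside. It must not be moved.
- gauge_mark (a point): End of the top edge of the mark blade on the index clip, a steel blade 4 mm wide, on its mid-line, 57.5 mm above the bench, 32 mm from the gauge's centre line towards the robot. The jaw's blade is in line with it when both points have the same y in the gauge's frame. Axes as the gauge's.
- grease_pot: Grease pot with a blue lid, 61 mm diameter, 61 mm high, loose on the bench to the left of the gauge. Origin: centre of its underside. Bystander.
- marker: Marker pen with a black cap, 16 x 135 x 18 mm, loose, lying on the bench at the left in front. Origin: centre of its underside. Bystander.
- gauge_block: Aluminium block with two holes, 41 x 80 x 30 mm, loose on the bench at the right in front. Origin: centre of its underside. Bystander.
- tape_reel: White flat reel of tape, 52 mm diameter, 16 mm high, loose on the bench to the right of the gauge. Origin: centre of its underside. Bystander.

How it is judged (in metres and radians):
On the way:
1. the jaw has been driven at least 5 mm, with a finger on the wheel (contact force between the fingers and knurled_wheel above 0.5 N and y of jaw_pointer in the frame of setting_gauge above 0.005 m).
At the end, for the whole second after the job is handed in: The jaw's pointer blade is in line with the mark blade to within 2 mm along the jaw's travel, the jaw is at rest, and the index clip is within 2 mm of where it started (y of jaw_pointer in the frame of gauge_mark between -0.002 and 0.002 m and linear speed of jaw below 0.003 m/s and distance of index_clip from where it was at the start of the episode below 0.002 m); the robot touches nothing.
It fails at once if the robot touches the jaw (contact force between any of the fingers, the arm and jaw above 1 N).
It fails at once if the robot touches the index clip (contact force between any of the fingers, the arm and index_clip above 1 N).
It fails at once if the pot, marker, block or tape reel is moved more than 10 mm or lifted (distance of any of grease_pot, marker, gauge_block, tape_reel from where it was at the start of the episode above 0.01 m).
It also fails if it takes over 64 s, if anything falls off the work surface, if the arm or the gripper's body presses on something with over 40 N, if the wrist force passes 120 N, or if a joint passes its speed limit or range.

### The arm

A 7-joint arm with a two-finger parallel gripper is mounted at the origin on a cart in front of the work surface, level with it; the furniture and walls round the work are solid. World frame = base frame: x ahead of the robot, y to its left, z up, the work surface at z = 0. Lengths are in m, angles in degrees, forces in N, time in s.
With the tool pointing down it reaches from about 0.425 to 0.875 m from the base axis. Payload 4.7 kg.
Tool frame: the origin (TCP) lies between the finger pads; the fingertips stand 11 mm ahead of it and the grasp point (between the pads) lies 8 mm behind it (env.tcp_to_tips is the distance from the TCP to the fingertips, in m); z points along the fingers, y is the line along which they close (so a half turn about z gives the same grasp; the last joint's range is limited). The gripper opens to 87 mm and grips with 3 to 60 N. Pads are 19 mm wide; open, the fingers measure 117 mm over their backs; the gripper's body (75 mm by 190 mm) begins 51 mm behind the grasp point.
Start: joints at [-66.056, 18.392, -4.016, 83.108, 1.295, 78.541, -3.26], TCP at [0.255, 0.598, 0.234] pointing down, gripper open.
Joint ranges: [-163.93, 163.93], [-17.29, 119.83], [-79.2, 71.16], [3.27, 140.29], [-89.18, 269.18], [5.43, 117.66], [-154.24, 154.24]. Speed limits (degrees/s): [147.25, 147.25, 180, 180, 180, 180, 180].

### API

Orientations are given as [roll, pitch, yaw] about the fixed x, y, z axes, in that order (R = Rz(yaw) Ry(pitch) Rx(roll)).
In Python, from cell import env, viewer gives the robot as it stands.
- The arm moves only by the tool step_arm, never from a script. Its arguments are lists of equal length, an entry for each row: "delta_pos": the shift along the tool's x, y, z in units of 0.2 m (1.0 is 0.2 m), a list of three; "rot": the turn, a rotation vector about the tool's x, y, z in units of 1.5 rad (1.0 is 1.5 rad), a list of three; "gripper": the gripper command: -1 is shut, 1 is fully open, values between are in proportion. A call has 1 to 20 rows; each row is the pose to reach, as a shift and turn from the pose commanded when the call began, along the tool's axes at that moment; what a row does not reach only later rows make up. A row lasts 1/8 s, in which the tool goes at most 62.5 mm and 10.7 degrees, less where a joint would pass 70% of its speed; a pose out of reach is approached as far as the arm can. A call with a number of a shift or a turn outside -1 to 1 is refused whole. A call with a gripper value outside its range is refused whole. The fingers move at their own pace and stop on an object; "squeeze" is the grip in N (left out, the last holds). Time passes only in rows, so rows that repeat a pose let the fingers close. It gives the time, the measured TCP pose, the force, the opening and the grip force at its end, in the units of the state.
- env.get_obs(): the state, without advancing time (a new reading comes with each control period).
- viewer.read_camera(name): name is "side" or "top" or "wrist"; returns a dict with "img" (420x560x3 uint8, red, green, blue), "fx", "fy", "cx", "cy" (pixels), "dist" ([k1, k2, p1, p2, k3] as OpenCV has them; the pictures are not rectified), "pose" (4x4, takes a point from camera to world coordinates). Camera axes: x right, y down, z forward; pixel columns grow to the right and rows downward; lengths in m; the calibration is good to about 2 mm. A picture is of the moment at which its call begins. There is no depth.
- env.sign_off(): hands the job in; it is judged then, once.
The state is a dict: "time_s": time; "qpos": joint angles; "joint_velocities": joint speeds; "effort": joint torques, N m; "tool_pos": TCP position; "tool_rot": TCP orientation; "force": force on the tool from outside, world axes, zero at the start; "wrist_torque": the same for the moment, N m; "grip_width": finger opening in m; "grasp_force": force on a finger pad.
Only numpy, scipy, OpenCV 4.12 (cv2) and the standard library are available. Lean on these libraries where they do the work, as an engineer would, in place of code of your own. Each camera call takes 0.05 s, during which the arm holds its last target. There are 200 camera calls.

## Working session

There is one attempt and no reset: what is moved stays moved. The work goes in short steps, Python scripts to look and compute and a tool call to move; the robot and the scene stay as the last step left them, time stands still between calls to the robot, and variables do not carry over. Pictures are saved under pics/ and viewed, at most 10 in all, crops included, and the job is handed in when it is done.

Besides the shell and the picture viewer there is one more tool, called after "Request:" as name(argument=value, ...), one argument or row to a line, values as JSON. step_arm: Moves the arm, as the interface text tells. Shifts and turns lie within -1 to 1; 1 stands for 0.2 m of shift or 1.5 rad of turn. Its arguments: {"type":"object","properties":{"delta_pos":{"type":"array"},"rot":{"type":"array"},"gripper":{"type":"array"},"squeeze":{"type":"number"}},"required":["delta_pos","rot","gripper"]}

```bash
mkdir -p pics; cat > h.py <<'E'
import numpy as np,cv2
from cell import env,viewer
def cam(n,f=None):
    c=viewer.read_camera(n)
    if f: cv2.imwrite('pics/'+f,c['img'][:,:,::-1])
    return c
def K(c): return np.array([[c['fx'],0,c['cx']],[0,c['fy'],c['cy']],[0,0,1.]])
def ray(c,u,v):
    p=cv2.undistortPoints(np.array([[[u,v]]],float),K(c),np.array(c['dist']))[0,0]
    T=np.array(c['pose']); return T[:3,3],T[:3,:3]@np.array([p[0],p[1],1])
def plane(c,u,v,z):
    o,d=ray(c,u,v); return o+d*(z-o[2])/d[2]
def proj(c,P):
    T=np.linalg.inv(np.array(c['pose'])); q=(T[:3,:3]@np.atleast_2d(P).T).T+T[:3,3]
    return cv2.projectPoints(q,np.zeros(3),np.zeros(3),K(c),np.array(c['dist']))[0][:,0]
E
python3 - <<'E'
from h import *
a=cam('top','top1.png');b=cam('side','side1.png')
for c in(a,b): print(np.round(c['pose'],3).tolist(),c['fx'])
print({k:np.round(v,3) for k,v in env.get_obs().items()},env.tcp_to_tips)
E
```

```text
[[0.027, -0.985, 0.168, 0.39], [-1.0, -0.025, 0.011, 0.016], [-0.007, -0.168, -0.986, 1.105], [0.0, 0.0, 0.0, 1.0]] 422.4423109709498
[[1.0, 0.023, -0.006, 0.57], [0.017, -0.505, 0.863, -1.049], [0.017, -0.863, -0.506, 0.714], [0.0, 0.0, 0.0, 1.0]] 473.61881001764357
{'time_s': np.float64(0.1), 'qpos': array([-66.056,  18.436,  -4.016,  83.167,   1.294,  78.541,  -3.258]), 'joint_velocities': array([ 0.095, -0.142, -0.067, -0.199, -0.093, -0.022, -0.025]), 'effort': array([ 0.0000e+00, -4.9257e+01, -4.0500e-01, -3.1340e+01, -6.4000e-02,
        3.9000e-02,  0.0000e+00]), 'tool_pos': array([0.255, 0.597, 0.233]), 'tool_rot': array([-1.79901e+02,  5.00000e-03,  1.56868e+02]), 'force': array([ 0.731, -0.046, -0.351]), 'wrist_torque': array([-0.014,  0.009, -0.016]), 'grasp_force': np.float64(0.0), 'grip_width': np.float64(0.087)} 0.011
```

View pics/top1.png

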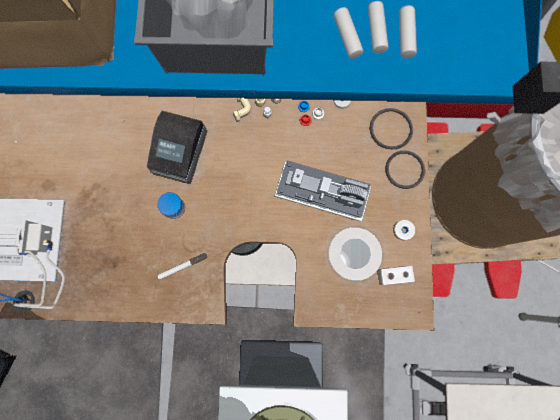

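View pics/side1.png

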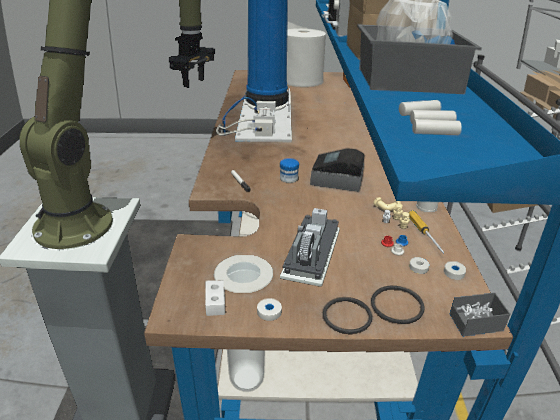

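```bash
python3 - <<'E'
import cv2,numpy as np
a=cv2.imread('pics/top1.png')[150:230,265:385];b=cv2.imread('pics/side1.png')[200:290,270:350]
a=cv2.resize(a,(780,520),interpolation=cv2.INTER_CUBIC)
cv2.imwrite('pics/c1.png',a)
E
```

```text
(no output)
```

View pics/c1.png

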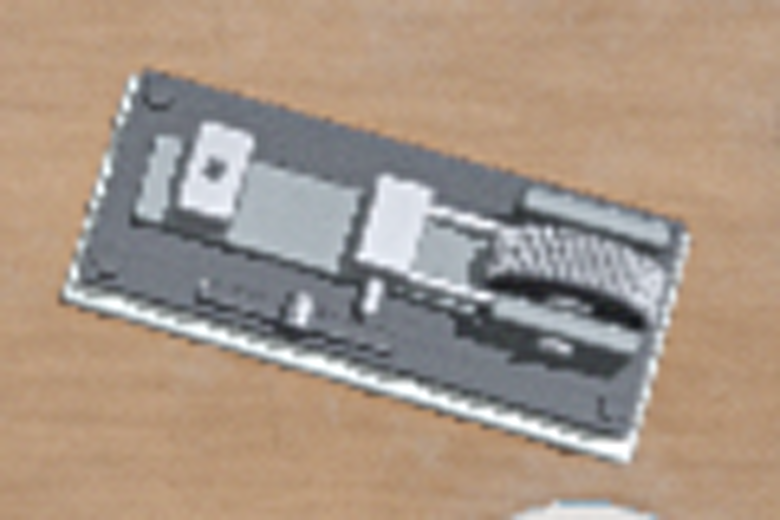

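```bash
python3 - <<'E'
from h import *
c=cam('top')
P=lambda u,v,z:plane(c,265+(u+.5)/6.5-.5,150+(v+.5)/6.5-.5,z)
fl,fr,br,bl=P(65,302,0),P(630,462,0),P(692,228,.012),P(138,72,.012)
print(fl,fr,br,bl,np.linalg.norm(fl-fr))
for d in (fl-fr,bl-br): print(np.degrees(np.arctan2(-d[0],d[1])))
print('ctr',(fl+fr+br+bl)/4)
for n,u,v,z in(('jawtip',369,315,.0575),('mark',298,325,.0575),('anvil1',200,120,.082),('anvil2',250,128,.082),('anvil3',180,212,.082),('anvil4',232,222,.082),('j1',382,172,.0785),('j2',435,182,.0785),('j3',358,260,.0785),('j4',410,268,.0785)): print(n,P(u,v,z))
E
```

```text
[0.63884546 0.03298129 0.        ] [ 0.5779839  -0.19888906  0.        ] [ 0.6735918 -0.2225971  0.012    ] [0.73418542 0.00527892 0.012     ] 0.23972481628470863
-14.707285540282767
-14.890724416227503
ctr [ 0.65615165 -0.09580649  0.006     ]
jawtip [ 0.62370273 -0.08649689  0.0575    ]
mark [ 0.61901627 -0.05889168  0.0575    ]
anvil1 [ 0.69350363 -0.01834222  0.082     ]
anvil2 [ 0.69079013 -0.03765768  0.082     ]
anvil3 [ 0.65679376 -0.01136678  0.082     ]
anvil4 [ 0.65334969 -0.03135352  0.082     ]
j1 [ 0.67553283 -0.08896595  0.0785    ]
j2 [ 0.67206837 -0.10939298  0.0785    ]
j3 [ 0.64047779 -0.08003911  0.0785    ]
j4 [ 0.63783437 -0.09997252  0.0785    ]
```

Request:
step_arm(
  delta_pos=[
    [-0.815, -0.69, 0],
    [-0.815, -0.69, 0],
    [-0.815, -0.69, 0],
    [-0.815, -0.69, 0],
    [-0.815, -0.69, 0],
  ],
  rot=[
    [0, 0, 0],
    [0, 0, 0],
    [0, 0, 0],
    [0, 0, 0],
    [0, 0, 0],
  ],
  gripper=[-1, -1, -1, -1, -1],
  squeeze=10,
)

```text
time_s: 0.78
tool_pos: [0.3527, 0.4045, 0.2337]
tool_rot: [180.0, 0.0, 156.6]
force: [0.2, 1.2, -0.4]
grip_width: 0.045
grasp_force: 0.0
```

Request:
step_arm(
  delta_pos=[
    [-0.815, -0.69, 0],
    [-0.815, -0.69, 0],
    [-0.815, -0.69, 0],
    [-0.815, -0.69, 0],
    [-0.815, -0.69, 0],
  ],
  rot=[
    [0, 0, 0],
    [0, 0, 0],
    [0, 0, 0],
    [0, 0, 0],
    [0, 0, 0],
  ],
  gripper=[-1, -1, -1, -1, -1],
)

```text
time_s: 1.4
tool_pos: [0.4474, 0.2153, 0.2336]
tool_rot: [180.0, 0.0, 156.7]
force: [-0.2, 0.2, 0.5]
grip_width: 0.0013
grasp_force: 0.0
```

Request:
step_arm(
  delta_pos=[
    [-0.815, -0.69, 0],
    [-0.815, -0.69, 0],
    [-0.815, -0.69, 0],
    [-0.815, -0.69, 0],
    [-0.815, -0.69, 0],
  ],
  rot=[
    [0, 0, 0],
    [0, 0, 0],
    [0, 0, 0],
    [0, 0, 0],
    [0, 0, 0],
  ],
  gripper=[-1, -1, -1, -1, -1],
)

```text
time_s: 2.02
tool_pos: [0.5431, 0.0255, 0.2332]
tool_rot: [-180.0, -0.0, 156.8]
force: [0.0, 0.0, -0.6]
grip_width: 0.0005
grasp_force: 0.0
```

Request:
step_arm(
  delta_pos=[
    [-0.815, -0.69, 0],
    [-0.815, -0.69, 0],
    [-0.815, -0.69, 0],
    [-0.815, -0.69, 0],
    [-0.815, -0.69, 0],
    [-0.815, -0.69, 0],
  ],
  rot=[
    [0, 0, -0.098],
    [0, 0, -0.098],
    [0, 0, -0.098],
    [0, 0, -0.098],
    [0, 0, -0.098],
    [0, 0, -0.098],
  ],
  gripper=[-1, -1, -1, -1, -1, -1],
)

```text
time_s: 2.78
tool_pos: [0.6386, -0.1618, 0.2329]
tool_rot: [179.9, -0.1, 165.5]
force: [-0.3, 0.4, -0.4]
grip_width: 0.0001
grasp_force: 0.0
```

```bash
python3 - <<'E'
from h import *
o=env.get_obs();print(o['time_s'],o['tool_pos'],o['tool_rot'],o['force'],o['qpos'],o['grip_width'])
c=cam('wrist','w1.png');print(np.round(c['pose'],3).tolist())
G=np.array([.656,-.096,0]);y=np.array([.2546,.967,0]);x=np.array([.967,-.2546,0]);z=np.array([0,0,1])
print(proj(c,[G-.072*y+.104*z,G-.031*x+.0575*z,G-.032*x+.0575*z+.0255*y]))
E
```

```text
2.775 [ 0.6386257  -0.16179558  0.23290794] [ 1.79864783e+02 -8.23167276e-02  1.65543918e+02] [-0.30271144  0.38410173 -0.43120367] [-12.36715865  21.28995058  32.15416796  82.83092623 -11.4768116
  79.21768596  95.7280263 ] 0.0001129833602152792
[[0.249, 0.935, 0.254, 0.569], [0.968, -0.241, -0.063, -0.144], [0.002, 0.261, -0.965, 0.385], [0.0, 0.0, 0.0, 1.0]]
[[275.27567032 211.51504102]
 [350.09354291 169.04149118]
 [376.38175326 168.17494997]]
```

View pics/w1.png

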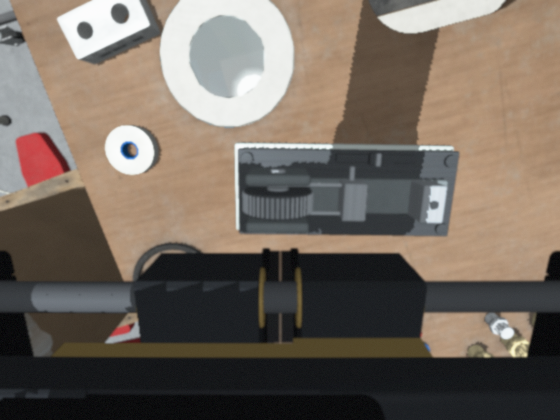

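```bash
python3 - <<'E'
import cv2
a=cv2.imread('pics/w1.png')[140:245,230:465]
cv2.imwrite('pics/w1c.png',cv2.resize(a,None,fx=3.4,fy=3.4,interpolation=cv2.INTER_CUBIC))
E
```

```text
(no output)
```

View pics/w1c.png

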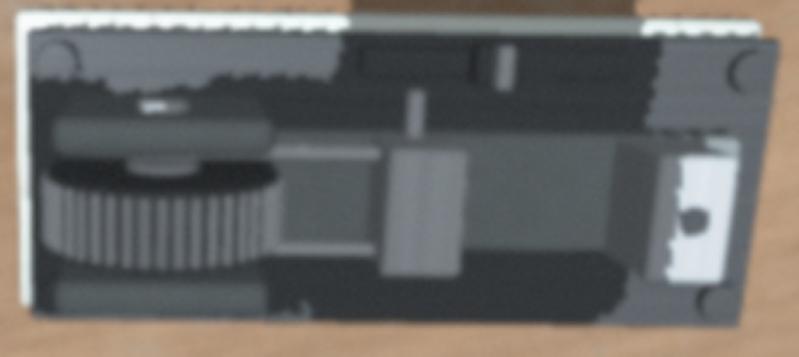

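```bash
cat >> h.py <<'E'
G=np.array([.656,-.096,0]);y=np.array([.2546,.967,0]);x=np.array([.967,-.2546,0]);z=np.array([0,0,1.])
def g(c,u,v,h):
    p=plane(c,u,v,h)-G; return np.round([p@x*1e3,p@y*1e3],1)
E
python3 - <<'E'
from h import *
c=cam('wrist')
f=lambda u,v,h:g(c,230+(u+.5)/3.4-.5,140+(v+.5)/3.4-.5,h)
print('jaw',f(416,92,.0575),'mark',f(506,88,.0575),'wheel near',f(165,192,.104),'far',f(165,268,.104),
 'L',f(45,225,.072),'R',f(283,225,.072))
print('base',f(20,12,.012),f(778,40,.0),f(740,325,.012),f(30,315,.012), 'jawtop',f(390,150,.0785),f(468,150,.0785),f(382,275,.0785),f(460,275,.0785))
s=cam('side','side2.png')
p=proj(s,[G-.072*y+.104*z, G-.072*y+.104*z-.011*x,G-.072*y+.104*z+.011*x]);print(p)
E
```

```text
jaw [-33.2   1.6] mark [-34.5  27.2] wheel near [-13.4 -69.8] far [  6.3 -69.7] L [   2.9 -103.5] R [  2.5 -36.7]
base [ -52.5 -116.4] [-44.4 133.5] [ 51.2 127.9] [  48.8 -115.9] jawtop [-20.   -9.1] [-20.2  12.1] [15.1 -9.3] [15.  12.4]
[[307.40888294 234.84371225]
 [302.67371522 234.03570464]
 [312.16240362 235.65379598]]
```

Request:
step_arm(
  delta_pos=[
    [0.006, -0.095, 0.2],
    [0.006, -0.095, 0.4],
    [0.006, -0.095, 0.55],
    [0.006, -0.095, 0.55],
    [0.006, -0.095, 0.55],
  ],
  rot=[
    [0, 0, 0],
    [0, 0, 0],
    [0, 0, 0],
    [0, 0, 0],
    [0, 0, 0],
  ],
  gripper=[-1, -1, -1, -1, -1],
)

```text
time_s: 3.55
tool_pos: [0.633, -0.1836, 0.1252]
tool_rot: [180.0, 0.1, 165.3]
force: [-0.2, -0.2, 0.9]
grip_width: 0.0003
grasp_force: 0.0
```

Request:
step_arm(
  delta_pos=[
    [0, 0.015, 0.03],
    [0, 0.015, 0.05],
    [0, 0.015, 0.065],
    [0, 0.015, 0.065],
    [0, 0.015, 0.065],
  ],
  rot=[
    [0, 0, 0],
    [0, 0, 0],
    [0, 0, 0],
    [0, 0, 0],
    [0, 0, 0],
  ],
  gripper=[-1, -1, -1, -1, -1],
)

```text
time_s: 4.18
tool_pos: [0.6335, -0.1808, 0.1116]
tool_rot: [179.9, 0.1, 165.3]
force: [-0.2, 1.6, 5.4]
grip_width: 0.0002
grasp_force: 2.2
```

Request:
step_arm(
  delta_pos=[
    [0, 0.01, 0.004],
    [0, 0.03, 0.004],
    [0, 0.05, 0.004],
    [0, 0.07, 0.004],
    [0, 0.09, 0.004],
    [0, 0.11, 0.004],
    [0, 0.13, 0.004],
    [0, 0.15, 0.004],
    [0, 0.16, 0.004],
    [0, 0.16, 0.004],
  ],
  rot=[
    [0, 0, 0],
    [0, 0, 0],
    [0, 0, 0],
    [0, 0, 0],
    [0, 0, 0],
    [0, 0, 0],
    [0, 0, 0],
    [0, 0, 0],
    [0, 0, 0],
    [0, 0, 0],
  ],
  gripper=[-1, -1, -1, -1, -1, -1, -1, -1, -1, -1],
)

```text
time_s: 5.42
tool_pos: [0.6419, -0.1506, 0.1113]
tool_rot: [180.0, 0.1, 165.3]
force: [-0.7, 0.4, 6.6]
grip_width: 0.0003
grasp_force: 3.3
```

```bash
python3 - <<'E'
from h import *
c=cam('wrist','w2.png')
p=[G+z*.0575-.033*x+.0016*y,G+z*.0575-.033*x+.0272*y];print(proj(c,p))
E
```

```text
[[374.06841044 189.4154955 ]
 [415.2265154  189.49176799]]
```

View pics/w2.png

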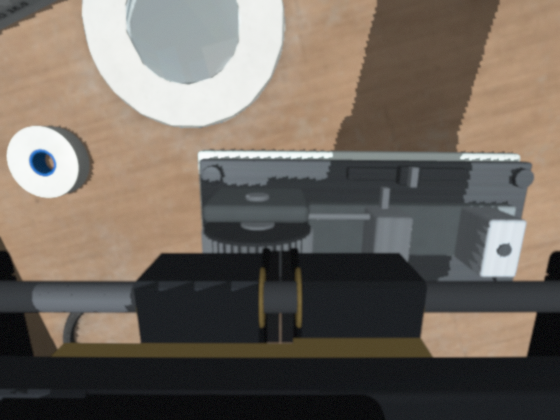

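Request:
step_arm(
  delta_pos=[
    [0, 0, -0.04],
    [0, -0.08, -0.05],
    [0, -0.165, -0.05],
    [0, -0.165, -0.05],
    [0, -0.165, -0.025],
    [0, -0.165, 0],
    [0, -0.165, 0],
    [0, -0.165, 0],
    [0, -0.15, 0],
    [0, -0.13, 0],
    [0, -0.11, 0],
    [0, -0.09, 0],
    [0, -0.07, 0],
    [0, -0.05, 0],
    [0, -0.03, 0],
    [0, -0.01, 0],
    [0, 0, 0],
    [0, 0, 0],
    [0, 0, 0],
  ],
  rot=[
    [0, 0, 0],
    [0, 0, 0],
    [0, 0, 0],
    [0, 0, 0],
    [0, 0, 0],
    [0, 0, 0],
    [0, 0, 0],
    [0, 0, 0],
    [0, 0, 0],
    [0, 0, 0],
    [0, 0, 0],
    [0, 0, 0],
    [0, 0, 0],
    [0, 0, 0],
    [0, 0, 0],
    [0, 0, 0],
    [0, 0, 0],
    [0, 0, 0],
    [0, 0, 0],
  ],
  gripper=[-1, -1, -1, -1, -1, -1, -1, -1, -1, -1, -1, -1, -1, -1, -1, -1, -1, -1, -1],
)

```text
time_s: 7.85
tool_pos: [0.642, -0.149, 0.1109]
tool_rot: [179.9, 0.1, 165.4]
force: [-1.6, 1.5, 6.6]
grip_width: 0.0006
grasp_force: 3.4
```

```bash
python3 - <<'E'
from h import *
c=cam('wrist','w3.png')
a=c['img'][150:230,320:460][:,:,::-1]
cv2.imwrite('pics/w3c.png',cv2.resize(a,None,fx=5,fy=5,interpolation=cv2.INTER_CUBIC))
E
```

```text
(no output)
```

View pics/w3c.png

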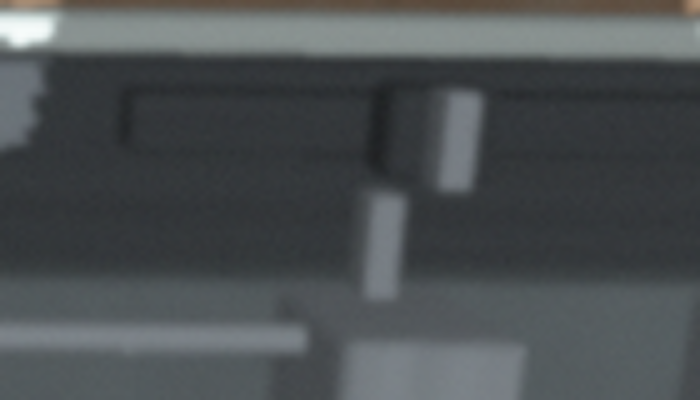

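Request:
step_arm(
  delta_pos=[
    [0, 0, -0.04],
    [0, -0.08, -0.05],
    [0, -0.15, -0.05],
    [0, -0.15, -0.05],
    [0, -0.15, -0.025],
    [0, -0.15, 0],
    [0, -0.15, 0],
    [0, -0.15, 0],
    [0, -0.14, 0],
    [0, -0.12, 0],
    [0, -0.1, 0],
    [0, -0.08, 0],
    [0, -0.06, 0],
    [0, -0.04, 0],
    [0, -0.03, 0],
    [0, -0.03, 0],
    [0, -0.03, 0],
  ],
  rot=[
    [0, 0, 0],
    [0, 0, 0],
    [0, 0, 0],
    [0, 0, 0],
    [0, 0, 0],
    [0, 0, 0],
    [0, 0, 0],
    [0, 0, 0],
    [0, 0, 0],
    [0, 0, 0],
    [0, 0, 0],
    [0, 0, 0],
    [0, 0, 0],
    [0, 0, 0],
    [0, 0, 0],
    [0, 0, 0],
    [0, 0, 0],
  ],
  gripper=[-1, -1, -1, -1, -1, -1, -1, -1, -1, -1, -1, -1, -1, -1, -1, -1, -1],
)

```text
time_s: 10.02
tool_pos: [0.6402, -0.1555, 0.111]
tool_rot: [180.0, 0.1, 165.3]
force: [-1.6, 0.5, 7.7]
grip_width: 0.0006
grasp_force: 3.8
```

```bash
python3 - <<'E'
from h import *
c=cam('wrist','w4.png')
f=lambda u,v:g(c,320+(u+.5)/5-.5,150+(v+.5)/5-.5,.054)
print('w3 gap (pose ~ same)',f(389,192),f(455,190))
a=c['img'][150:230,320:460][:,:,::-1]
cv2.imwrite('pics/w4c.png',cv2.resize(a,None,fx=5,fy=5,interpolation=cv2.INTER_CUBIC))
E
```

```text
w3 gap (pose ~ same) [-33.8  12.1] [-34.1  20.4]
```

View pics/w4c.png

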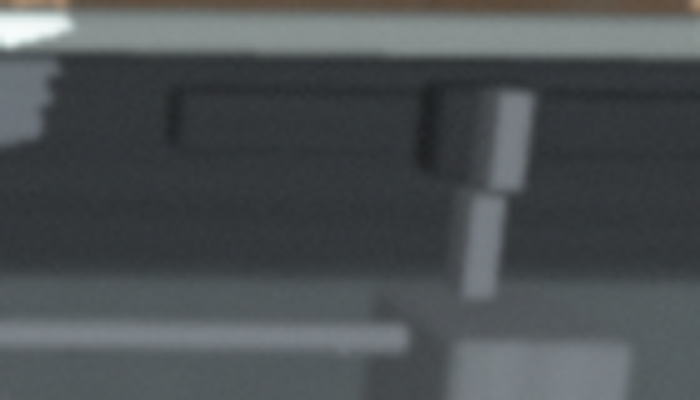

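Request:
step_arm(
  delta_pos=[
    [0, 0.01, 0],
    [0, 0.025, 0],
    [0, 0.04, 0],
    [0, 0.04, 0],
    [0, 0.04, 0],
  ],
  rot=[
    [0, 0, 0],
    [0, 0, 0],
    [0, 0, 0],
    [0, 0, 0],
    [0, 0, 0],
  ],
  gripper=[-1, -1, -1, -1, -1],
)

```text
time_s: 10.7
tool_pos: [0.6426, -0.1469, 0.1108]
tool_rot: [179.9, 0.1, 165.4]
force: [-0.8, 1.2, 6.8]
grip_width: 0.0005
grasp_force: 3.1
```

Request:
step_arm(
  delta_pos=[
    [0, 0, -0.1],
    [0, 0, -0.25],
    [0, 0, -0.4],
    [0, 0, -0.4],
    [0, 0, -0.4],
  ],
  rot=[
    [0, 0, 0],
    [0, 0, 0],
    [0, 0, 0],
    [0, 0, 0],
    [0, 0, 0],
  ],
  gripper=[-1, -1, -1, -1, -1],
)

```text
time_s: 11.32
tool_pos: [0.6412, -0.148, 0.1894]
tool_rot: [180.0, -0.0, 165.3]
force: [0.7, -0.1, -1.0]
grip_width: 0.0005
grasp_force: 0.0
```

```bash
python3 - <<'E'
from h import *
c=cam('wrist','w5.png')
p=proj(c,[G+z*.0575-.033*x+.0265*y])[0];print(p)
u0,v0=int(p[0])-45,int(p[1])-35;print(u0,v0)
a=c['img'][v0:v0+70,u0:u0+90][:,:,::-1]
cv2.imwrite('pics/w5c.png',cv2.resize(a,None,fx=8,fy=8,interpolation=cv2.INTER_CUBIC))
f=lambda u,v:g(c,u,v,.0575)
print(f(p[0],p[1]),f(p[0]+1,p[1]))
E
```

```text
[375.5980268  173.97659048]
330 138
[-33.   26.5] [-33.   27.3]
```

View pics/w5c.png

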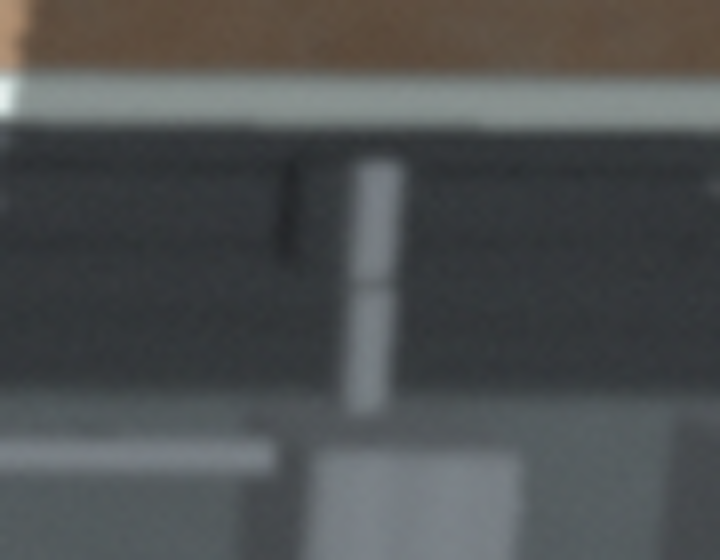

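The blades meet in one line at crop pixel (373, 285), offset well under 0.5 mm. The finger is clear of the wheel.

```bash
python3 -c "
from cell import env
print(env.sign_off())"
```

```text
the job is handed in; nothing more can be done
None
```

I rolled the wheel left in three strokes plus a short trim. The last wrist picture shows the jaw's pointer in line with the mark to within about 0.5 mm; the finger is off the wheel, and I handed the job in at about 11 s without getting a verdict back.

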